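# Clamp the steriliser lid with its wing nut

## Task

The steam steriliser is loaded and its lid is down: swing the bolt that leans out at its side up into the fork of the lid, then turn the black wing nut clockwise, in short arcs clear of the safety valve beside it, until it is snug on the lid. Make it finger-tight so that the lid bears on its seal, but do not force it, which would crush the seal, do not push against the valve or the gauge, leave the bottle and the jar standing beside it alone, and let go at the end.

Things in the scene. Friction and masses are not known exactly. Their poses are not given: they have to be found in the camera images.
- steriliser: round aluminium pot 0.21 m across, fixed to the worktop, a black handle on either side. Origin: centre of its underside; z up; +y points to the swing bolt's side, -y to the lid's hinge. The lid's rim top is 114 mm, its dome 127 mm above the worktop; a carrying handle stands on the lid at y = -38 mm, up to 160 mm high
- lid: aluminium lid, shut, resting on its rubber seal; gives by fractions of a millimetre as it is clamped. Axes as the steriliser's; origin on its hinge, at y = -120 mm of the steriliser, 101 mm above the worktop. Carries the fork, the valve and the gauge
- fork (a point): where the axis of the upright bolt passes through the fork's top face: steriliser frame x 0, y 122, z 118 mm. The two prongs, each 18.5 mm wide, stand 13 mm apart and reach 21 mm farther out (+y) than this point; the bolt (10 mm thick) goes between them
- swing_bolt (a joint): lean of the swing bolt, rad: 0 = upright in the fork (its stop), growing as it leans out to the steriliser's +y side; starts at 0.4 to 0.75. It turns about a horizontal pin along the steriliser's x at its y 122, z 45 mm. The pin is stiff (0.18 N m), so the bolt stays where it is left; a push of 3 to 6 N at the nut brings it upright
- wing_nut: wing nut on the swing bolt. Origin: centre of its underside, 74 to 77 mm from the pin at the start; z along the bolt to its free end; x along the wings. A steel collar (34 mm across, 5 mm high), a hub 15 to 19 mm thick, then a black straight bar of two wings: 50 mm long over its square ends (x), 12 mm thick (y), 12 to 36 mm above the underside. It can be pinched across its thickness or its ends
- nut_grip (a point): centre of the nut's two wings: on its axis, 24 mm above its underside. Clockwise from above lowers the nut 10 mm per turn. It runs freely (below 0.1 N m) for 0.7 to 2.7 rad until its collar meets the fork; then the torque climbs by about 0.25 N m per rad of turning. 0.2 to 0.3 N m is finger-tight; beyond about 0.4 N m the seal is crushed. It does not unscrew by itself
- valve: brass safety valve on the lid, 22 mm thick, on the line from the bolt to the lid's centre, its axis 44 mm from that of the upright bolt (steriliser frame x 0, y 78 mm), up to 164 mm above the worktop; the wing ends pass 8 mm from it. Origin at its foot, 119 mm above the worktop
- gauge: round steel pressure gauge with a white dial facing up, 50 mm across, on the lid at steriliser frame x -52 mm, y 22 mm; origin at its foot, 122 mm above the worktop, its top at 163 mm
- powder_jar_mid (a point): white screw-capped jar, 68 mm across and 130 mm high, a bystander; point at its centre, half-way up
- dropper_mid (a point): pale dropper bottle, 51 mm across and 106 mm high, a bystander; point at its centre, half-way up

How it is judged:
On the way, in this order (a step that is already met when the one before it is completed fails the run):
1. the swing bolt stands upright in the fork of the lid (value of joint swing_bolt below 0.06 rad), for 0.2 s.
2. the wing nut bears on the lid's fork (contact force between wing_nut and lid above 12 N), for 0.2 s.
At the end, for the whole second after the job is handed in: The swing bolt stands upright in the fork (within 0.06 rad), and the wing nut, let go, bears on the fork with at least 12 N (finger-tight) (value of joint swing_bolt below 0.06 rad and contact force between wing_nut and lid above 12 N and angle between wing_nut's own z axis and vertical below 0.07 rad); the robot touches nothing.
It fails at once if the wing nut is forced: it presses the lid with more than 60 N and crushes the seal (contact force between wing_nut and lid above 60 N).
It fails at once if the safety valve or the gauge is pushed with more than 5 N (contact force between any of the fingers, the arm and valve above 5 N or contact force between any of the fingers, the arm and gauge above 5 N).
It fails at once if the jar or the dropper bottle is knocked or moved by more than 40 mm (distance of any of powder_jar_mid, dropper_mid from where it was at the start of the episode above 0.04 m).
It also fails if it takes over 70 s, if anything falls off the work surface, if the arm or the gripper's body presses on something with over 40 N, if the wrist force passes 120 N, or if a joint passes its speed limit or range.

## Robot

A 6-joint arm with a two-finger parallel gripper is mounted at the origin on a cart in front of the work surface, level with it; the furniture and walls round the work are solid. World frame = base frame: x ahead of the robot, y to its left, z up, the work surface at z = 0. Lengths are in m, angles in rad, forces in N, time in s.
With the tool pointing down it reaches from about 0.4 to 0.825 m from the base axis. Payload 7 kg.
Tool frame: the origin (TCP) lies on the front face of the gripper's body, between the roots of the fingers; the fingertips stand 66 mm ahead of it and the grasp point (between the pads) lies 47 mm ahead of it; z points along the fingers, y is the line along which they close (so a half turn about z gives the same grasp; the last joint's range is limited). The gripper opens to 88 mm and grips with 3 to 60 N. Pads are 19 mm wide; open, the fingers measure 130 mm over their backs; the gripper's body (78 mm by 193 mm) begins 47 mm behind the grasp point.
Start: joints at [-1.01, 0.359, 0.012, 0, -1.224, -0.288], TCP at [0.182, -0.65, 0.292] pointing down, gripper open.
Joint ranges: [-3.07, 3.07], [-1.43, 2.12], [-1.02, 1.25], [-3.03, 1.67], [-3.05, -0], [-3.03, 3.03]. Speed limits (rad/s): [2.39, 2.39, 3.01, 3.14, 3.14, 3.14].

## Interface

Orientations are given as [roll, pitch, yaw] about the fixed x, y, z axes, in that order (R = Rz(yaw) Ry(pitch) Rx(roll)).
In Python, from station import arm gives the robot as it stands. The module is installed in compiled form; this text tells all that it offers.
- The arm moves only by the tool move_arm, never from a script. Its argument "increments" is a list of rows, each an object of numbers: "jaw": the gripper command: -1 is shut, 1 is fully open, values between are in proportion; "dx", "dy", "dz": the shift along the tool's x, y, z in m; "twist": the turn about the tool's z in rad. A call has 1 to 12 rows; each row shifts and turns the commanded pose from where the row before left it, along the tool's axes as they then stand; what a row does not reach is not made up. A row lasts 1/12 s, in which the tool goes at most 41.7 mm and 7.16 degrees, less where a joint would pass 70% of its speed; a pose out of reach is approached as far as the arm can. A call is refused whole if a number of a shift passes 0.0417 or a number of a turn 0.125, either way. A call with a gripper value outside its range is refused whole. The fingers move at their own pace and stop on an object; "force" is the grip in N (left out, the last holds). Time passes only in rows, so rows that do not move let the fingers close. It gives the time, the measured TCP pose, the force, the opening and the grip force at its end, in the units of the state.
- arm.get_state(): the state, without advancing time (a new reading comes with each control period).
- arm.grab_frame(name): name is "side" or "top" or "wrist"; returns the picture (384x512x3 uint8, blue, green, red); there is no depth.
- arm.camera_info(name): a dict with "K" (3x3 intrinsics, pixels), "extrinsics" (4x4, takes a point from camera to world coordinates). Camera axes: x right, y down, z forward; pixel columns grow to the right and rows downward; lengths in m; the calibration is good to about 2 mm. A picture is of the moment at which its call begins: read the wrist's pose just before it. camera_info takes no time and is no camera call; for the wrist camera it gives the pose at the moment of the call.
- arm.job_done(): hands the job in; it is judged then, once.
Trained networks look in the newest picture that a camera, given by its name, has taken for a name from the list of things; names that differ only in an ending like _2 or _b are one class to them, and where a whole thing is asked for, a point or a joint stands for the part that bears it (a point fixed in the world has none). Each returns a list of dicts, best first, with "score" (0 to 1); they miss things now and then, are a little off and sometimes report something else, mostly with a low value. They report only what shows in the picture. A call takes as long as a camera call.
- arm.find_in(camera, name): "position" ([x, y, z] in m, in world coordinates, good to about 4 mm: the middle of the surface that is visible of it).
- arm.silhouettes(camera, name): "pixels" (384x512 bool, what is visible of it).
- arm.pinpoint(camera, name): "position" ([x, y, z] in m, in world coordinates, good to about 4 mm: a listed point, or the origin of a listed thing).
The state is a dict: "t": time; "q": joint angles; "qd": joint speeds; "joint_efforts": joint torques, N m; "eef_pos": TCP position; "ee_rot": TCP orientation; "force": force on the tool from outside, world axes, zero at the start; "moment": the same for the moment, N m; "width": finger opening in m; "gripper_force": force on a finger pad.
Only numpy, scipy, OpenCV 4.12 (cv2) and the standard library are available. Lean on these libraries where they do the work, as an engineer would, in place of code of your own. Each camera call takes 0.05 s, during which the arm holds its last target. There are 200 camera calls.

## Working session

There is one attempt and no reset: what is moved stays moved. The work goes in short steps, Python scripts to look and compute and a tool call to move; the robot and the scene stay as the last step left them, time stands still between calls to the robot, and variables do not carry over. Pictures are saved under pics/ and viewed, at most 10 in all, crops included, and the job is handed in when it is done.

Besides the shell and the picture viewer there is one more tool, called after ">>>" as name([rows], argument=value, ...), one row to a line, values as JSON. move_arm: Moves the arm, as the interface text tells. Its arguments: {"type":"object","properties":{"increments":{"type":"array"},"force":{"type":"number"}},"required":["increments"]}

```bash
mkdir -p pics; cat > h.py <<'E'
import numpy as np, cv2
from station import arm
def best(cam,name,fn='pinpoint'):
    r=getattr(arm,fn)(cam,name)
    return [(np.round(d['position'],4).tolist(),round(d['score'],2)) for d in r[:2]]
E
python3 - <<'E'
from h import *
s=arm.get_state(); print(s)
ims=[]
for c in ['side','top']:
    im=arm.grab_frame(c); ims.append(im)
    for n in ['steriliser','fork','wing_nut','nut_grip','valve','gauge','lid','powder_jar_mid','dropper_mid']:
        print(c,n,best(c,n))
cv2.imwrite('pics/a.png',cv2.resize(np.hstack(ims),(800,300)))
E
```

```text
{'t': 0.0, 'q': array([-1.00989602e+00,  3.59389394e-01,  1.10683672e-02, -3.70943711e-04,
       -1.22408237e+00, -2.88131776e-01]), 'qd': array([-1.11098656e-03, -9.83755777e-04,  1.43639739e-04, -1.92097665e-04,
       -5.28450914e-05,  4.82447640e-04]), 'joint_efforts': array([-1.63360477e-03, -5.82714951e+01,  2.93061233e+01,  6.99728251e+00,
        6.99762837e-03, -2.05653159e-04]), 'eef_pos': array([ 0.18175431, -0.64967961,  0.29122136]), 'ee_rot': array([ 3.13995274e+00, -1.22378445e-04, -2.86895035e+00]), 'force': array([0.85869976, 0.45654426, 0.59432663]), 'moment': array([ 0.01124205,  0.00695013, -0.00032003]), 'gripper_force': 0.0, 'width': 0.08772631816012948}
side steriliser [([0.5872, -0.0325, -0.002], 0.72)]
side fork [([0.5715, 0.09, 0.1151], 0.58)]
side wing_nut [([0.568, 0.126, 0.1138], 0.59)]
side nut_grip [([0.5614, 0.1371, 0.1286], 0.61)]
side valve [([0.5776, 0.0454, 0.1196], 0.56)]
side gauge [([0.5393, -0.0255, 0.1248], 0.71)]
side lid [([0.6097, -0.1512, 0.0974], 0.84)]
side powder_jar_mid [([0.4656, 0.3062, 0.0666], 0.66)]
side dropper_mid [([0.6804, 0.2487, 0.052], 0.96), ([0.5612, 0.14, 0.1296], 0.6)]
top steriliser [([0.5906, -0.0323, 0.002], 0.83), ([0.6079, -0.156, 0.0981], 0.37)]
top fork [([0.5734, 0.0854, 0.1176], 0.79), ([0.563, 0.1285, 0.1106], 0.72)]
top wing_nut [([0.5661, 0.1278, 0.1101], 0.56)]
top nut_grip [([0.5681, 0.1419, 0.1295], 0.86), ([0.5751, 0.0858, 0.1168], 0.67)]
top valve [([0.5783, 0.0433, 0.1196], 0.59)]
top gauge [([0.5342, -0.0216, 0.1255], 0.93)]
top lid [([0.6101, -0.1521, 0.0994], 0.8)]
top powder_jar_mid [([0.464, 0.2999, 0.0636], 0.74)]
top dropper_mid [([0.6816, 0.2502, 0.0551], 0.74)]
```

View pics/a.png

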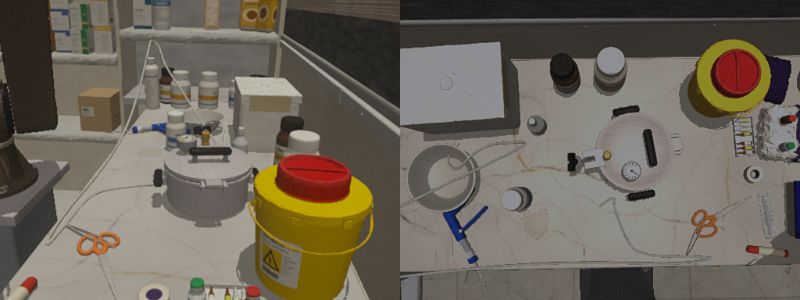

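The side and top views show the pot, with the nut leaning out at about (157,177) in the side half and (572,162) in the top half. The jar and the bottle stand farther out to +y. I'll look closer at the nut next.

```bash
python3 - <<'E'
from h import *
P={'st':(0,0),'fork':(0,.122),'valve':(0,.078),'gauge':(-.052,.022),'lid':(0,-.12)}
W={'st':(.589,-.0324),'fork':(.5725,.0877),'valve':(.578,.0444),'gauge':(.5368,-.0235),'lid':(.6099,-.1517)}
A=np.array([P[k] for k in P]);B=np.array([W[k] for k in P])
a=A-A.mean(0);b=B-B.mean(0)
th=np.arctan2((a[:,0]*b[:,1]-a[:,1]*b[:,0]).sum(),(a*b).sum());R=np.array([[np.cos(th),-np.sin(th)],[np.sin(th),np.cos(th)]])
t=B.mean(0)-R@A.mean(0);print(th,t,'fork',R@P['fork']+t,'res',np.round(B-(A@R.T+t),4).tolist())
ims=[]
for c in ['side','top']:
    im=arm.grab_frame(c);i=arm.camera_info(c);X=np.linalg.inv(i['extrinsics'])@[.568,.11,.12,1]
    u=i['K']@X[:3];u=(u[:2]/u[2]).astype(int);print(c,u,i['extrinsics'][:3,3])
    ims.append(cv2.resize(im[u[1]-35:u[1]+35,u[0]-35:u[0]+35],(400,400),interpolation=cv2.INTER_CUBIC))
cv2.imwrite('pics/b.png',np.hstack(ims))
E
```

```text
0.16101283387510362 [ 0.59077597 -0.03356883] fork [0.57121717 0.08685315] res [[-0.0018, 0.0012], [0.0013, 0.0008], [-0.0003, 0.001], [0.0009, -0.0033], [-0.0001, 0.0003]]
side [259 174] [ 0.62471717 -0.86119782  0.4749133 ]
top [233 204] [0.50796475 0.05287805 1.15070414]
```

View pics/b.png

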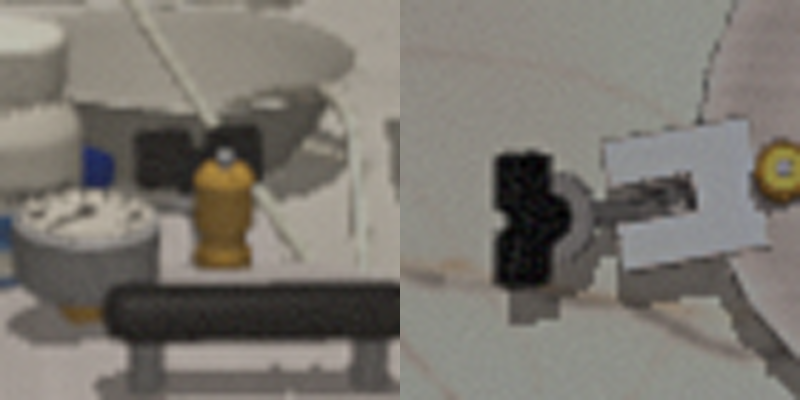

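The wings lie nearly along the steriliser's x (black bar at about (522,220) in the right crop), and the fork slot and valve are to the right. I'm moving to the outer side of the nut.

>>> move_arm([
  {"jaw": -1,"dx": -0.0243,"dy": 0.0289},
  {"jaw": -1,"dx": -0.0243,"dy": 0.0289},
  {"jaw": -1,"dx": -0.0243,"dy": 0.0289},
  {"jaw": -1,"dx": -0.0243,"dy": 0.0289},
  {"jaw": -1,"dx": -0.0243,"dy": 0.0289},
  {"jaw": -1,"dx": -0.0243,"dy": 0.0289},
  {"jaw": -1,"dx": -0.0243,"dy": 0.0289},
  {"jaw": -1,"dx": -0.0243,"dy": 0.0289},
  {"jaw": -1,"dx": -0.0243,"dy": 0.0289},
  {"jaw": -1,"dx": -0.0243,"dy": 0.0289},
  {"jaw": -1,"dx": -0.0243,"dy": 0.0289},
  {"jaw": -1,"dx": -0.0243,"dy": 0.0289},
], force=20)

```text
$.increments[0]: bad value
```

>>> move_arm([
  {"jaw": -1,"dx": -0.0243,"dy": 0.0289},
  {"jaw": -1,"dx": -0.0243,"dy": 0.0289},
  {"jaw": -1,"dx": -0.0243,"dy": 0.0289},
  {"jaw": -1,"dx": -0.0243,"dy": 0.0289},
  {"jaw": -1,"dx": -0.0243,"dy": 0.0289},
  {"jaw": -1,"dx": -0.0243,"dy": 0.0289},
  {"jaw": -1,"dx": -0.0243,"dy": 0.0289},
  {"jaw": -1,"dx": -0.0243,"dy": 0.0289},
  {"jaw": -1,"dx": -0.0243,"dy": 0.0289},
  {"jaw": -1,"dx": -0.0243,"dy": 0.0289},
  {"jaw": -1,"dx": -0.0243,"dy": 0.0289},
  {"jaw": -1,"dx": -0.0243,"dy": 0.0289},
])

```text
$.increments[0]: bad value
```

>>> move_arm([
  {"jaw": -1,"twist": -0.122},
  {"jaw": -1,"twist": -0.122},
  {"jaw": -1,"twist": -0.122},
  {"jaw": -1,"twist": -0.122},
  {"jaw": -1,"twist": -0.122},
  {"jaw": -1,"twist": -0.122},
  {"jaw": -1,"twist": -0.122},
  {"jaw": -1,"twist": -0.122},
  {"jaw": -1,"twist": -0.122},
  {"jaw": -1,"twist": -0.122},
  {"jaw": -1,"twist": -0.122},
  {"jaw": -1,"twist": -0.118},
])

```text
$.increments[0]: bad value
```

>>> move_arm([
  {"dx": -0.0243,"dy": 0.0289,"dz": 0,"twist": 0,"jaw": -1},
], force=20)

```text
t: 1.18
eef_pos: [0.196, -0.6187, 0.2907]
ee_rot: [3.141, -0.002, -2.872]
force: [1.7, -0.8, 0.8]
width: 0.0848
gripper_force: 0.0
```

All the keys are required. One row is done and 23 are left.

>>> move_arm([
  {"dx": -0.0243,"dy": 0.0289,"dz": 0,"twist": 0,"jaw": -1},
  {"dx": -0.0243,"dy": 0.0289,"dz": 0,"twist": 0,"jaw": -1},
  {"dx": -0.0243,"dy": 0.0289,"dz": 0,"twist": 0,"jaw": -1},
  {"dx": -0.0243,"dy": 0.0289,"dz": 0,"twist": 0,"jaw": -1},
  {"dx": -0.0243,"dy": 0.0289,"dz": 0,"twist": 0,"jaw": -1},
  {"dx": -0.0243,"dy": 0.0289,"dz": 0,"twist": 0,"jaw": -1},
  {"dx": -0.0243,"dy": 0.0289,"dz": 0,"twist": 0,"jaw": -1},
  {"dx": -0.0243,"dy": 0.0289,"dz": 0,"twist": 0,"jaw": -1},
  {"dx": -0.0243,"dy": 0.0289,"dz": 0,"twist": 0,"jaw": -1},
  {"dx": -0.0243,"dy": 0.0289,"dz": 0,"twist": 0,"jaw": -1},
  {"dx": -0.0243,"dy": 0.0289,"dz": 0,"twist": 0,"jaw": -1},
  {"dx": -0.0243,"dy": 0.0289,"dz": 0,"twist": 0,"jaw": -1},
])

```text
t: 2.18
eef_pos: [0.3851, -0.2014, 0.2927]
ee_rot: [-3.141, 0.001, -2.869]
force: [0.4, -1.0, -0.5]
width: 0.0066
gripper_force: 0.0
```

>>> move_arm([
  {"dx": -0.0243,"dy": 0.0289,"dz": 0,"twist": 0,"jaw": -1},
  {"dx": -0.0243,"dy": 0.0289,"dz": 0,"twist": 0,"jaw": -1},
  {"dx": -0.0243,"dy": 0.0289,"dz": 0,"twist": 0,"jaw": -1},
  {"dx": -0.0243,"dy": 0.0289,"dz": 0,"twist": 0,"jaw": -1},
  {"dx": -0.0243,"dy": 0.0289,"dz": 0,"twist": 0,"jaw": -1},
  {"dx": -0.0243,"dy": 0.0289,"dz": 0,"twist": 0,"jaw": -1},
  {"dx": -0.0243,"dy": 0.0289,"dz": 0,"twist": 0,"jaw": -1},
  {"dx": -0.0243,"dy": 0.0289,"dz": 0,"twist": 0,"jaw": -1},
  {"dx": -0.0243,"dy": 0.0289,"dz": 0,"twist": 0,"jaw": -1},
  {"dx": -0.0243,"dy": 0.0289,"dz": 0,"twist": 0,"jaw": -1},
  {"dx": -0.0243,"dy": 0.0289,"dz": 0,"twist": 0,"jaw": -1},
])

```text
t: 3.1
eef_pos: [0.557, 0.177, 0.2924]
ee_rot: [3.141, 0.0, -2.868]
force: [0.5, -0.2, 0.5]
width: -0.0002
gripper_force: 0.0
```

>>> move_arm([
  {"dx": 0,"dy": 0,"dz": 0,"twist": -0.122,"jaw": -1},
  {"dx": 0,"dy": 0,"dz": 0,"twist": -0.122,"jaw": -1},
  {"dx": 0,"dy": 0,"dz": 0,"twist": -0.122,"jaw": -1},
  {"dx": 0,"dy": 0,"dz": 0,"twist": -0.122,"jaw": -1},
  {"dx": 0,"dy": 0,"dz": 0,"twist": -0.122,"jaw": -1},
  {"dx": 0,"dy": 0,"dz": 0,"twist": -0.122,"jaw": -1},
  {"dx": 0,"dy": 0,"dz": 0,"twist": -0.122,"jaw": -1},
  {"dx": 0,"dy": 0,"dz": 0,"twist": -0.122,"jaw": -1},
  {"dx": 0,"dy": 0,"dz": 0,"twist": -0.122,"jaw": -1},
  {"dx": 0,"dy": 0,"dz": 0,"twist": -0.122,"jaw": -1},
  {"dx": 0,"dy": 0,"dz": 0,"twist": -0.122,"jaw": -1},
  {"dx": 0,"dy": 0,"dz": 0,"twist": -0.118,"jaw": -1},
])

```text
t: 4.1
eef_pos: [0.5566, 0.1751, 0.2923]
ee_rot: [-3.141, 0.0, -1.403]
force: [-0.4, -0.4, -0.0]
width: 0.0004
gripper_force: 0.0
```

>>> move_arm([
  {"dx": 0,"dy": 0,"dz": 0.024,"twist": 0,"jaw": -1},
  {"dx": 0,"dy": 0,"dz": 0.024,"twist": 0,"jaw": -1},
  {"dx": 0,"dy": 0,"dz": 0.024,"twist": 0,"jaw": -1},
  {"dx": 0,"dy": 0,"dz": 0.024,"twist": 0,"jaw": -1},
  {"dx": 0,"dy": 0,"dz": 0,"twist": 0,"jaw": -1},
])

```text
t: 4.52
eef_pos: [0.5543, 0.1739, 0.1916]
ee_rot: [3.135, -0.002, -1.41]
force: [-1.5, -1.3, -0.6]
width: 0.0005
gripper_force: 0.0
```

>>> move_arm([
  {"dx": 0.008,"dy": 0,"dz": 0,"twist": 0,"jaw": -1},
  {"dx": 0.008,"dy": 0,"dz": 0,"twist": 0,"jaw": -1},
  {"dx": 0.008,"dy": 0,"dz": 0,"twist": 0,"jaw": -1},
  {"dx": 0.008,"dy": 0,"dz": 0,"twist": 0,"jaw": -1},
])

```text
t: 4.85
eef_pos: [0.5637, 0.1444, 0.1995]
ee_rot: [-3.135, 0.003, -1.408]
force: [-1.7, 9.8, 7.0]
width: 0.0004
gripper_force: 4.8
```

>>> move_arm([
  {"dx": 0.006,"dy": 0,"dz": 0,"twist": 0,"jaw": -1},
  {"dx": 0.006,"dy": 0,"dz": 0,"twist": 0,"jaw": -1},
  {"dx": 0.006,"dy": 0,"dz": 0,"twist": 0,"jaw": -1},
  {"dx": 0,"dy": 0,"dz": 0,"twist": 0,"jaw": -1},
])

```text
t: 5.18
eef_pos: [0.567, 0.1259, 0.1998]
ee_rot: [-3.134, 0.002, -1.409]
force: [2.5, 2.6, 0.7]
width: 0.0006
gripper_force: 1.3
```

>>> move_arm([
  {"dx": 0.005,"dy": 0,"dz": 0,"twist": 0,"jaw": -1},
  {"dx": 0.005,"dy": 0,"dz": 0,"twist": 0,"jaw": -1},
  {"dx": 0.005,"dy": 0,"dz": 0,"twist": 0,"jaw": -1},
  {"dx": 0,"dy": 0,"dz": 0,"twist": 0,"jaw": -1},
])

```text
t: 5.52
eef_pos: [0.5672, 0.1099, 0.1966]
ee_rot: [-3.141, -0.0, -1.41]
force: [0.4, 0.1, -0.4]
width: 0.0005
gripper_force: 0.5
```

>>> move_arm([
  {"dx": 0.003,"dy": 0,"dz": 0,"twist": 0,"jaw": -1},
  {"dx": 0.003,"dy": 0,"dz": 0,"twist": 0,"jaw": -1},
  {"dx": 0,"dy": 0,"dz": 0,"twist": 0,"jaw": -1},
])

```text
t: 5.77
eef_pos: [0.5678, 0.1048, 0.1961]
ee_rot: [3.141, 0.0, -1.409]
force: [-0.9, 4.2, 2.6]
width: 0.0004
gripper_force: 1.8
```

```bash
python3 - <<'E'
from h import *
ims=[]
for c in ['side','top']:
    im=arm.grab_frame(c);i=arm.camera_info(c);X=np.linalg.inv(i['extrinsics'])@[.571,.09,.14,1]
    u=i['K']@X[:3];u=(u[:2]/u[2]).astype(int)
    for n in ['nut_grip','wing_nut','valve','fork']: print(c,n,best(c,n))
    ims.append(cv2.resize(im[u[1]-35:u[1]+35,u[0]-35:u[0]+35],(400,400),interpolation=cv2.INTER_CUBIC))
cv2.imwrite('pics/c.png',np.hstack(ims))
E
```

```text
side nut_grip [([0.5717, 0.0869, 0.1423], 0.56)]
side wing_nut [([0.5758, 0.0884, 0.1231], 0.57)]
side valve [([0.5771, 0.0455, 0.1164], 0.56)]
side fork [([0.5713, 0.0888, 0.1132], 0.78)]
top nut_grip []
top wing_nut []
top valve [([0.5792, 0.046, 0.1211], 0.44)]
top fork [([0.574, 0.0851, 0.1176], 0.79)]
```

View pics/c.png

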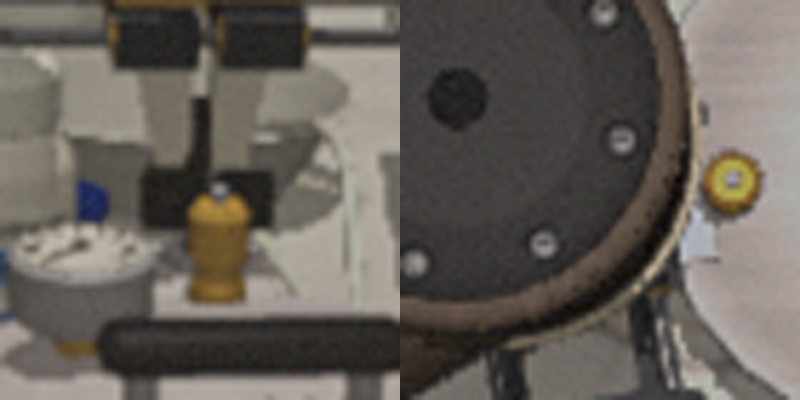

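The nut bar, at about (207,197) in the left crop, stands nearly upright in front of the fingers and behind the valve. I'll push on gently until it meets the stop.

>>> move_arm([
  {"dx": 0.002,"dy": 0,"dz": 0,"twist": 0,"jaw": -1},
  {"dx": 0.001,"dy": 0,"dz": 0,"twist": 0,"jaw": -1},
  {"dx": 0,"dy": 0,"dz": 0,"twist": 0,"jaw": -1},
  {"dx": 0,"dy": 0,"dz": 0,"twist": 0,"jaw": -1},
])

```text
t: 6.6
eef_pos: [0.5682, 0.1028, 0.1961]
ee_rot: [3.141, 0.001, -1.409]
force: [-3.6, 7.9, 3.6]
width: 0.0004
gripper_force: 3.9
```

>>> move_arm([
  {"dx": 0.002,"dy": 0,"dz": 0,"twist": 0,"jaw": -1},
  {"dx": 0.001,"dy": 0,"dz": 0,"twist": 0,"jaw": -1},
  {"dx": 0,"dy": 0,"dz": 0,"twist": 0,"jaw": -1},
  {"dx": 0,"dy": 0,"dz": 0,"twist": 0,"jaw": -1},
])

```text
t: 6.93
eef_pos: [0.5686, 0.101, 0.1962]
ee_rot: [-3.141, 0.003, -1.409]
force: [-6.4, 14.0, 4.5]
width: 0.0006
gripper_force: 7.0
```

>>> move_arm([
  {"dx": 0.002,"dy": 0,"dz": 0,"twist": 0,"jaw": -1},
  {"dx": 0,"dy": 0,"dz": 0,"twist": 0,"jaw": -1},
  {"dx": 0,"dy": 0,"dz": 0,"twist": 0,"jaw": -1},
  {"dx": 0,"dy": 0,"dz": 0,"twist": 0,"jaw": -1},
])

```text
t: 7.27
eef_pos: [0.5689, 0.0998, 0.1962]
ee_rot: [-3.141, 0.004, -1.409]
force: [-7.6, 16.6, 5.6]
width: 0.0004
gripper_force: 8.8
```

>>> move_arm([
  {"dx": -0.015,"dy": 0,"dz": 0,"twist": 0,"jaw": -1},
  {"dx": -0.02,"dy": 0,"dz": 0,"twist": 0,"jaw": -1},
  {"dx": 0,"dy": 0,"dz": -0.03,"twist": 0,"jaw": 1},
  {"dx": 0,"dy": 0,"dz": -0.03,"twist": 0,"jaw": 1},
  {"dx": 0,"dy": 0,"dz": -0.03,"twist": 0,"jaw": 1},
  {"dx": 0,"dy": 0,"dz": 0,"twist": 0,"jaw": 1},
  {"dx": 0,"dy": 0,"dz": 0,"twist": 0,"jaw": 1},
  {"dx": 0,"dy": 0,"dz": 0,"twist": 0,"jaw": 1},
])

```text
t: 7.93
eef_pos: [0.5633, 0.1312, 0.2856]
ee_rot: [3.141, -0.0, -1.409]
force: [0.5, 0.8, -1.6]
width: 0.035
gripper_force: 0.0
```

```bash
python3 - <<'E'
from h import *
im=[]
for c in ['side','top','wrist']:
    I=arm.grab_frame(c)
    for n in ['nut_grip','wing_nut','valve','fork']: print(c,n,best(c,n))
    if c!='side': im.append(I)
I=arm.camera_info('wrist');print(np.round(I['extrinsics'],3).tolist(),I['K'].tolist())
t=im[0];i=arm.camera_info('top');X=np.linalg.inv(i['extrinsics'])@[.571,.09,.14,1];u=i['K']@X[:3];u=(u[:2]/u[2]).astype(int)
t=cv2.resize(t[u[1]-35:u[1]+35,u[0]-35:u[0]+35],(288,288),interpolation=cv2.INTER_CUBIC)
o=np.zeros((384,800,3),np.uint8);o[:288,:288]=t;o[:,288:]=im[1];cv2.imwrite('pics/d.png',o)
E
```

```text
side nut_grip [([0.571, 0.0877, 0.1423], 0.71)]
side wing_nut [([0.5732, 0.0877, 0.1229], 0.68), ([0.5394, -0.0216, 0.1225], 0.5)]
side valve [([0.5793, 0.0472, 0.1191], 0.57)]
side fork [([0.5722, 0.0899, 0.1147], 0.59)]
top nut_grip [([0.5735, 0.0877, 0.1425], 0.8), ([0.5691, 0.0884, 0.1223], 0.49)]
top wing_nut [([0.5698, 0.0879, 0.1246], 0.77)]
top valve [([0.571, 0.0834, 0.1211], 0.65), ([0.5788, 0.0449, 0.1203], 0.53)]
top fork [([0.5721, 0.0813, 0.1161], 0.61)]
wrist nut_grip [([0.5721, 0.0917, 0.143], 0.58)]
wrist wing_nut [([0.5741, 0.0868, 0.1227], 0.6)]
wrist valve [([0.5784, 0.0448, 0.1177], 0.6)]
wrist fork []
[[-0.987, -0.153, -0.049, 0.576], [-0.161, 0.94, 0.302, 0.05], [-0.001, 0.305, -0.952, 0.38], [0.0, 0.0, 0.0, 1.0]] [[313.0828238447299, 0.0, 257.2240855587458], [0.0, 313.0828238447299, 193.76696664332982], [0.0, 0.0, 1.0]]
```

View pics/d.png

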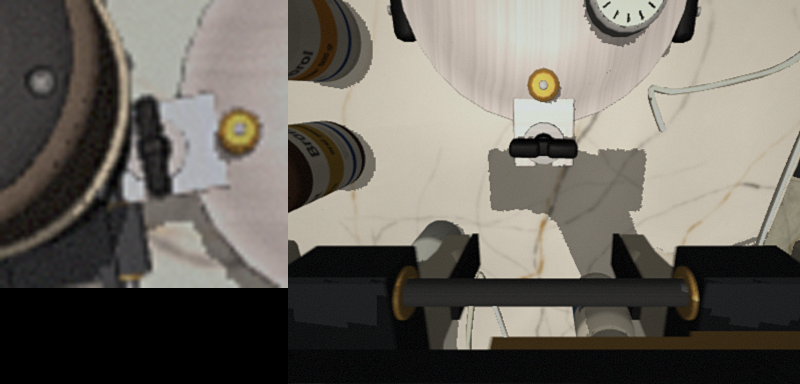

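In the top crop and the wrist view the nut, at about (543,148), sits between the prongs with its wings along the jaw line. The valve is at (543,85). Next I'll pinch the wing ends.

>>> move_arm([
  {"dx": 0.022,"dy": -0.0005,"dz": 0,"twist": 0,"jaw": 1},
  {"dx": 0.022,"dy": -0.0005,"dz": 0,"twist": 0,"jaw": 1},
  {"dx": 0,"dy": 0,"dz": 0,"twist": 0,"jaw": 1},
  {"dx": 0,"dy": 0,"dz": 0,"twist": 0,"jaw": 1},
  {"dx": 0,"dy": 0,"dz": 0,"twist": 0,"jaw": 1},
  {"dx": 0,"dy": 0,"dz": 0.023,"twist": 0,"jaw": 1},
  {"dx": 0,"dy": 0,"dz": 0.023,"twist": 0,"jaw": 1},
  {"dx": 0,"dy": 0,"dz": 0.023,"twist": 0,"jaw": 1},
  {"dx": 0,"dy": 0,"dz": 0.022,"twist": 0,"jaw": 1},
  {"dx": 0,"dy": 0,"dz": 0,"twist": 0,"jaw": 1},
])

```text
t: 9.52
eef_pos: [0.5695, 0.0883, 0.1909]
ee_rot: [3.135, -0.001, -1.409]
force: [-1.1, -0.5, -1.1]
width: 0.0877
gripper_force: 0.0
```

>>> move_arm([
  {"dx": 0,"dy": 0,"dz": 0,"twist": 0,"jaw": -1},
  {"dx": 0,"dy": 0,"dz": 0,"twist": 0,"jaw": -1},
  {"dx": 0,"dy": 0,"dz": 0,"twist": 0,"jaw": -1},
  {"dx": 0,"dy": 0,"dz": 0,"twist": 0,"jaw": -1},
  {"dx": 0,"dy": 0,"dz": 0,"twist": 0,"jaw": -1},
  {"dx": 0,"dy": 0,"dz": 0,"twist": 0,"jaw": -1},
  {"dx": 0,"dy": 0,"dz": 0,"twist": 0,"jaw": -1},
  {"dx": 0,"dy": 0,"dz": 0,"twist": 0,"jaw": -1},
], force=20)

```text
t: 10.18
eef_pos: [0.5722, 0.0885, 0.1958]
ee_rot: [-3.14, 0.0, -1.409]
force: [0.6, 0.6, 2.0]
width: 0.0499
gripper_force: 20.0
```

```bash
python3 - <<'E'
from h import *
s=arm.get_state();print({k:np.round(s[k],3) for k in ['t','q','eef_pos','ee_rot','force','moment','width','gripper_force']})
cv2.imwrite('pics/e.png',arm.grab_frame('wrist'))
E
```

```text
{'t': np.float64(10.183), 'q': array([ 0.491,  0.283, -0.335,  0.   , -0.952, -0.329]), 'eef_pos': array([0.572, 0.088, 0.196]), 'ee_rot': array([-3.14 ,  0.   , -1.409]), 'force': array([0.606, 0.597, 2.019]), 'moment': array([ 0.155,  0.018, -0.022]), 'width': np.float64(0.05), 'gripper_force': np.float64(20.0)}
```

View pics/e.png

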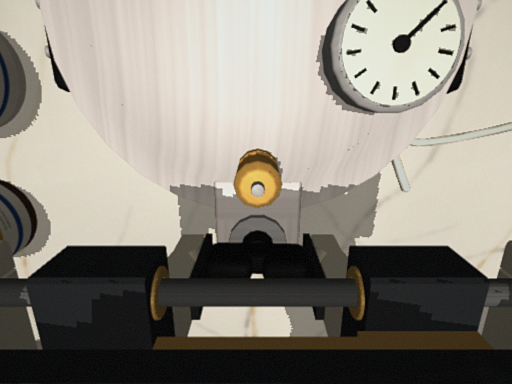

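Both fingers hold the wing ends at (205,265) and (315,265), clear of the valve at (258,185). Now the first arc.

>>> move_arm([
  {"dx": 0,"dy": 0,"dz": 0.00015,"twist": 0.08,"jaw": -1},
  {"dx": 0,"dy": 0,"dz": 0.00015,"twist": 0.08,"jaw": -1},
  {"dx": 0,"dy": 0,"dz": 0.00015,"twist": 0.08,"jaw": -1},
  {"dx": 0,"dy": 0,"dz": 0.00015,"twist": 0.08,"jaw": -1},
  {"dx": 0,"dy": 0,"dz": 0.00015,"twist": 0.08,"jaw": -1},
  {"dx": 0,"dy": 0,"dz": 0,"twist": 0,"jaw": -1},
])

```text
t: 10.73
eef_pos: [0.5724, 0.0885, 0.1951]
ee_rot: [-3.14, 0.001, -1.812]
force: [1.2, 0.1, 3.5]
width: 0.0504
gripper_force: 20.0
```

```bash
cat > s.py <<'E'
from h import *
s=arm.get_state();print({k:np.round(s[k],3).tolist() for k in ['t','eef_pos','ee_rot','force','moment','width','gripper_force']})
E
python3 s.py
```

```text
{'t': 10.733, 'eef_pos': [0.572, 0.089, 0.195], 'ee_rot': [-3.14, 0.001, -1.812], 'force': [1.203, 0.128, 3.485], 'moment': [0.103, -0.204, -0.096], 'width': 0.05, 'gripper_force': 20.002}
```

>>> move_arm([
  {"dx": 0,"dy": 0,"dz": 0.0002,"twist": 0.08,"jaw": -1},
  {"dx": 0,"dy": 0,"dz": 0.0002,"twist": 0.08,"jaw": -1},
  {"dx": 0,"dy": 0,"dz": 0.0002,"twist": 0.08,"jaw": -1},
  {"dx": 0,"dy": 0,"dz": 0.0002,"twist": 0.08,"jaw": -1},
  {"dx": 0,"dy": 0,"dz": 0.0002,"twist": 0.08,"jaw": -1},
  {"dx": 0,"dy": 0,"dz": 0,"twist": 0,"jaw": -1},
])

```text
t: 11.23
eef_pos: [0.5726, 0.0884, 0.1943]
ee_rot: [-3.14, 0.001, -2.21]
force: [1.3, 0.6, 4.6]
width: 0.0501
gripper_force: 20.0
```

```bash
python3 s.py
```

```text
{'t': 11.233, 'eef_pos': [0.573, 0.088, 0.194], 'ee_rot': [-3.14, 0.001, -2.21], 'force': [1.295, 0.583, 4.554], 'moment': [-0.159, -0.327, -0.089], 'width': 0.05, 'gripper_force': 20.002}
```

>>> move_arm([
  {"dx": 0,"dy": 0,"dz": 0,"twist": 0,"jaw": 0.8},
  {"dx": 0,"dy": 0,"dz": 0,"twist": 0,"jaw": 0.8},
  {"dx": 0,"dy": 0,"dz": 0,"twist": 0,"jaw": 0.8},
  {"dx": 0,"dy": 0,"dz": -0.02,"twist": 0,"jaw": 0.8},
  {"dx": 0,"dy": 0,"dz": -0.025,"twist": 0,"jaw": 0.8},
  {"dx": 0,"dy": 0,"dz": 0,"twist": -0.12,"jaw": 0.8},
  {"dx": 0,"dy": 0,"dz": 0,"twist": -0.12,"jaw": 0.8},
  {"dx": 0,"dy": 0,"dz": 0,"twist": -0.12,"jaw": 0.8},
  {"dx": 0,"dy": 0,"dz": 0,"twist": -0.12,"jaw": 0.8},
  {"dx": 0,"dy": 0,"dz": 0,"twist": -0.12,"jaw": 0.8},
  {"dx": 0,"dy": 0,"dz": 0,"twist": -0.12,"jaw": 0.8},
])

```text
t: 12.15
eef_pos: [0.5714, 0.0883, 0.2379]
ee_rot: [3.141, -0.0, -1.482]
force: [0.7, 0.4, 0.5]
width: 0.0788
gripper_force: 0.0
```

>>> move_arm([
  {"dx": 0,"dy": 0,"dz": 0,"twist": -0.12,"jaw": 0.3},
  {"dx": 0,"dy": 0,"dz": 0,"twist": -0.12,"jaw": 0.3},
  {"dx": 0,"dy": 0,"dz": 0,"twist": -0.12,"jaw": 0.3},
  {"dx": 0,"dy": 0,"dz": 0,"twist": -0.12,"jaw": 0.3},
  {"dx": 0,"dy": 0,"dz": 0,"twist": -0.12,"jaw": 0.3},
  {"dx": 0,"dy": 0,"dz": 0,"twist": -0.12,"jaw": 0.3},
  {"dx": 0,"dy": 0,"dz": 0,"twist": -0.12,"jaw": 0.3},
  {"dx": 0,"dy": 0,"dz": 0,"twist": 0,"jaw": 0.3},
  {"dx": 0,"dy": 0,"dz": 0,"twist": 0,"jaw": 0.3},
])

```text
t: 12.9
eef_pos: [0.5715, 0.0883, 0.2381]
ee_rot: [3.141, 0.0, -0.652]
force: [-0.6, 0.4, 0.6]
width: 0.0568
gripper_force: 0.0
```

```bash
python3 s.py; python3 - <<'E'
from h import *
i=arm.camera_info('wrist');im=arm.grab_frame('wrist')
for n in ['nut_grip','valve']: print(n,best('wrist',n))
r=arm.silhouettes('wrist','wing_nut')
if r:
    m=r[0]['pixels']&(im.max(2)<60); print(r[0]['score'],m.sum())
cv2.imwrite('pics/f.png',im)
E
```

```text
{'t': 12.9, 'eef_pos': [0.572, 0.088, 0.238], 'ee_rot': [3.141, 0.0, -0.652], 'force': [-0.627, 0.354, 0.634], 'moment': [0.024, 0.174, -0.04], 'width': 0.057, 'gripper_force': 0.0}
nut_grip []
valve [([0.5821, 0.0461, 0.1169], 0.73)]
0.76 1545
```

View pics/f.png

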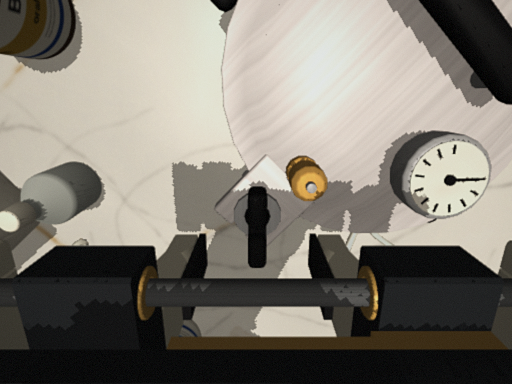

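The bar at (257,226) is vertical between the open fingers, and the valve at (310,185) is clear. I'll descend and pinch across the thickness.

>>> move_arm([
  {"dx": 0,"dy": 0,"dz": 0.022,"twist": 0.01,"jaw": 0.3},
  {"dx": 0,"dy": 0,"dz": 0.021,"twist": 0,"jaw": 0.3},
  {"dx": 0,"dy": 0,"dz": 0,"twist": 0,"jaw": -1},
  {"dx": 0,"dy": 0,"dz": 0,"twist": 0,"jaw": -1},
  {"dx": 0,"dy": 0,"dz": 0,"twist": 0,"jaw": -1},
  {"dx": 0,"dy": 0,"dz": 0,"twist": 0,"jaw": -1},
  {"dx": 0,"dy": 0,"dz": 0,"twist": 0,"jaw": -1},
  {"dx": 0,"dy": 0,"dz": 0,"twist": 0,"jaw": -1},
], force=30)

```text
t: 13.77
eef_pos: [0.5722, 0.0885, 0.1964]
ee_rot: [-3.14, -0.001, -0.659]
force: [-0.3, 0.3, 0.2]
width: 0.0224
gripper_force: 0.0
```

```bash
python3 s.py
```

```text
{'t': 13.767, 'eef_pos': [0.572, 0.089, 0.196], 'ee_rot': [-3.14, -0.001, -0.659], 'force': [-0.327, 0.295, 0.19], 'moment': [-0.053, 0.259, 0.023], 'width': 0.022, 'gripper_force': 0.0}
```

>>> move_arm([
  {"dx": 0,"dy": 0,"dz": 0.002,"twist": 0,"jaw": -1},
  {"dx": 0,"dy": 0,"dz": 0,"twist": 0,"jaw": -1},
  {"dx": 0,"dy": 0,"dz": 0,"twist": 0,"jaw": -1},
  {"dx": 0,"dy": 0,"dz": 0,"twist": 0,"jaw": -1},
  {"dx": 0,"dy": 0,"dz": 0,"twist": 0,"jaw": -1},
])

```text
t: 14.18
eef_pos: [0.5721, 0.0883, 0.1943]
ee_rot: [-3.141, -0.001, -0.659]
force: [-1.5, -1.0, 5.7]
width: 0.0136
gripper_force: 29.9
```

```bash
python3 s.py
```

```text
{'t': 14.183, 'eef_pos': [0.572, 0.088, 0.194], 'ee_rot': [-3.141, -0.001, -0.659], 'force': [-1.48, -0.961, 5.69], 'moment': [-0.26, 0.618, 0.018], 'width': 0.014, 'gripper_force': 29.851}
```

>>> move_arm([
  {"dx": 0,"dy": 0,"dz": 0.00015,"twist": 0.08,"jaw": -1},
  {"dx": 0,"dy": 0,"dz": 0.00015,"twist": 0.08,"jaw": -1},
  {"dx": 0,"dy": 0,"dz": 0.00015,"twist": 0.08,"jaw": -1},
  {"dx": 0,"dy": 0,"dz": 0.00015,"twist": 0.08,"jaw": -1},
  {"dx": 0,"dy": 0,"dz": 0,"twist": 0,"jaw": -1},
])

```text
t: 14.6
eef_pos: [0.5722, 0.0884, 0.1938]
ee_rot: [-3.14, -0.001, -0.983]
force: [-1.6, -0.3, 6.1]
width: 0.0136
gripper_force: 29.9
```

```bash
python3 s.py
```

```text
{'t': 14.6, 'eef_pos': [0.572, 0.088, 0.194], 'ee_rot': [-3.14, -0.001, -0.983], 'force': [-1.562, -0.263, 6.124], 'moment': [-0.106, 0.568, 0.032], 'width': 0.014, 'gripper_force': 29.885}
```

>>> move_arm([
  {"dx": 0,"dy": 0,"dz": 0.00015,"twist": 0.08,"jaw": -1},
  {"dx": 0,"dy": 0,"dz": 0.00015,"twist": 0.08,"jaw": -1},
  {"dx": 0,"dy": 0,"dz": 0.00015,"twist": 0.08,"jaw": -1},
  {"dx": 0,"dy": 0,"dz": 0.00015,"twist": 0.08,"jaw": -1},
  {"dx": 0,"dy": 0,"dz": 0,"twist": 0,"jaw": -1},
])

```text
t: 15.02
eef_pos: [0.5724, 0.0885, 0.1933]
ee_rot: [-3.14, -0.0, -1.303]
force: [-1.0, -0.2, 5.4]
width: 0.0141
gripper_force: 29.9
```

```bash
python3 s.py
```

```text
{'t': 15.017, 'eef_pos': [0.572, 0.089, 0.193], 'ee_rot': [-3.14, -0.0, -1.303], 'force': [-1.003, -0.246, 5.372], 'moment': [-0.031, 0.489, 0.107], 'width': 0.014, 'gripper_force': 29.901}
```

>>> move_arm([
  {"dx": 0,"dy": 0,"dz": 0.00015,"twist": 0.08,"jaw": -1},
  {"dx": 0,"dy": 0,"dz": 0.00015,"twist": 0.08,"jaw": -1},
  {"dx": 0,"dy": 0,"dz": 0.00015,"twist": 0.08,"jaw": -1},
  {"dx": 0,"dy": 0,"dz": 0,"twist": 0,"jaw": -1},
])

```text
t: 15.35
eef_pos: [0.5725, 0.0885, 0.193]
ee_rot: [-3.14, 0.0, -1.543]
force: [-0.7, -0.2, 6.9]
width: 0.0138
gripper_force: 30.0
```

```bash
python3 s.py
```

```text
{'t': 15.35, 'eef_pos': [0.572, 0.089, 0.193], 'ee_rot': [-3.14, 0.0, -1.543], 'force': [-0.692, -0.224, 6.879], 'moment': [0.034, 0.472, 0.061], 'width': 0.014, 'gripper_force': 29.977}
```

>>> move_arm([
  {"dx": 0,"dy": 0,"dz": 0.00015,"twist": 0.08,"jaw": -1},
  {"dx": 0,"dy": 0,"dz": 0.00015,"twist": 0.08,"jaw": -1},
  {"dx": 0,"dy": 0,"dz": 0.00015,"twist": 0.08,"jaw": -1},
  {"dx": 0,"dy": 0,"dz": 0,"twist": 0,"jaw": -1},
])

```text
t: 15.68
eef_pos: [0.5727, 0.0885, 0.1929]
ee_rot: [-3.139, 0.001, -1.783]
force: [-1.1, -0.4, 8.5]
width: 0.0133
gripper_force: 30.2
```

```bash
python3 s.py
```

```text
{'t': 15.683, 'eef_pos': [0.573, 0.089, 0.193], 'ee_rot': [-3.139, 0.001, -1.783], 'force': [-1.139, -0.357, 8.547], 'moment': [-0.078, 0.634, 0.155], 'width': 0.013, 'gripper_force': 30.208}
```

>>> move_arm([
  {"dx": 0,"dy": 0,"dz": 0.00015,"twist": 0.08,"jaw": -1},
  {"dx": 0,"dy": 0,"dz": 0.00015,"twist": 0.08,"jaw": -1},
  {"dx": 0,"dy": 0,"dz": 0.00015,"twist": 0.08,"jaw": -1},
  {"dx": 0,"dy": 0,"dz": 0,"twist": 0,"jaw": -1},
])

```text
t: 16.02
eef_pos: [0.5728, 0.0885, 0.1928]
ee_rot: [-3.139, 0.002, -2.023]
force: [-2.0, -0.4, 10.1]
width: 0.014
gripper_force: 30.5
```

```bash
python3 s.py
```

```text
{'t': 16.017, 'eef_pos': [0.573, 0.089, 0.193], 'ee_rot': [-3.139, 0.002, -2.023], 'force': [-1.971, -0.352, 10.127], 'moment': [-0.201, 0.776, 0.24], 'width': 0.014, 'gripper_force': 30.481}
```

>>> move_arm([
  {"dx": 0,"dy": 0,"dz": -0.001,"twist": 0.03,"jaw": -1},
  {"dx": 0,"dy": 0,"dz": -0.001,"twist": 0.03,"jaw": -1},
  {"dx": 0,"dy": 0,"dz": 0,"twist": 0,"jaw": -1},
])

```text
t: 16.27
eef_pos: [0.5724, 0.0884, 0.1931]
ee_rot: [-3.14, 0.001, -2.08]
force: [3.0, -0.8, -1.6]
width: 0.0133
gripper_force: 29.1
```

```bash
python3 s.py
```

```text
{'t': 16.267, 'eef_pos': [0.572, 0.088, 0.193], 'ee_rot': [-3.14, 0.001, -2.08], 'force': [2.963, -0.809, -1.564], 'moment': [-0.169, -0.971, 0.182], 'width': 0.013, 'gripper_force': 29.135}
```

>>> move_arm([
  {"dx": 0,"dy": 0,"dz": 0,"twist": 0.05,"jaw": -1},
  {"dx": 0,"dy": 0,"dz": 0,"twist": 0.05,"jaw": -1},
  {"dx": 0,"dy": 0,"dz": 0,"twist": 0,"jaw": -1},
  {"dx": 0,"dy": 0,"dz": 0,"twist": 0,"jaw": -1},
])

```text
t: 16.6
eef_pos: [0.5724, 0.0884, 0.1931]
ee_rot: [-3.141, 0.001, -2.176]
force: [4.9, -1.1, -2.5]
width: 0.0136
gripper_force: 29.1
```

```bash
for i in 1; do python3 s.py; done
```

```text
{'t': 16.6, 'eef_pos': [0.572, 0.088, 0.193], 'ee_rot': [-3.141, 0.001, -2.176], 'force': [4.886, -1.062, -2.525], 'moment': [-0.413, -1.697, 0.214], 'width': 0.014, 'gripper_force': 29.11}
```

>>> move_arm([
  {"dx": 0,"dy": 0,"dz": 0,"twist": 0.06,"jaw": -1},
  {"dx": 0,"dy": 0,"dz": 0,"twist": 0.06,"jaw": -1},
  {"dx": 0,"dy": 0,"dz": 0,"twist": 0,"jaw": -1},
  {"dx": 0,"dy": 0,"dz": 0,"twist": 0,"jaw": -1},
])

```text
t: 16.93
eef_pos: [0.5724, 0.0884, 0.1931]
ee_rot: [-3.141, 0.001, -2.295]
force: [5.2, -0.9, -2.5]
width: 0.0135
gripper_force: 29.2
```

```bash
for i in 1; do python3 s.py; done
```

```text
{'t': 16.933, 'eef_pos': [0.572, 0.088, 0.193], 'ee_rot': [-3.141, 0.001, -2.295], 'force': [5.217, -0.909, -2.538], 'moment': [-0.555, -1.842, 0.229], 'width': 0.013, 'gripper_force': 29.228}
```

That's 0.23 N m, which is finger-tight. Now I'll let go, lift clear and check.

>>> move_arm([
  {"dx": 0,"dy": 0,"dz": 0,"twist": 0,"jaw": 0.1},
  {"dx": 0,"dy": 0,"dz": 0,"twist": 0,"jaw": 0.1},
  {"dx": 0,"dy": 0,"dz": 0,"twist": 0,"jaw": 0.1},
  {"dx": 0,"dy": 0,"dz": 0,"twist": 0,"jaw": 0.1},
  {"dx": 0,"dy": 0,"dz": -0.02,"twist": 0,"jaw": 0.1},
  {"dx": 0,"dy": 0,"dz": -0.025,"twist": 0,"jaw": 0.1},
  {"dx": 0,"dy": 0,"dz": -0.02,"twist": 0,"jaw": 0.1},
  {"dx": 0,"dy": 0,"dz": 0,"twist": 0,"jaw": 0.1},
])

```text
t: 17.6
eef_pos: [0.5732, 0.0888, 0.2622]
ee_rot: [-3.139, 0.005, -2.297]
force: [0.6, 1.4, 0.2]
width: 0.0478
gripper_force: 0.0
```

```bash
python3 s.py; python3 - <<'E'
from h import *
cv2.imwrite('pics/g.png',arm.grab_frame('wrist'));arm.grab_frame('side')
for n in ['nut_grip','wing_nut']: print(n,best('wrist',n),best('side',n))
E
```

```text
{'t': 17.6, 'eef_pos': [0.573, 0.089, 0.262], 'ee_rot': [-3.139, 0.005, -2.297], 'force': [0.619, 1.371, 0.171], 'moment': [0.055, -0.147, 0.042], 'width': 0.048, 'gripper_force': 0.0}
nut_grip [([0.5729, 0.0898, 0.1419], 0.58)] [([0.5702, 0.0867, 0.14], 0.65)]
wing_nut [([0.5715, 0.0876, 0.1218], 0.74)] [([0.5774, 0.0892, 0.1201], 0.74)]
```

View pics/g.png

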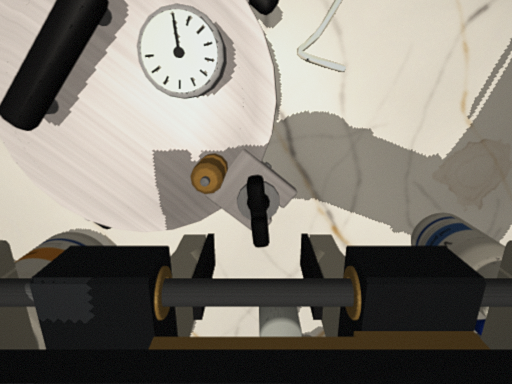

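The bar at (257,210) turned along with the jaws. The bolt stands upright in the fork and the gripper is clear of everything, so I'm handing in.

```bash
python3 -c "
from station import arm
print(arm.job_done())"
```

```text
the job is handed in; nothing more can be done
None
```

I swung the bolt upright into the fork, turned the wing nut to about 0.2 N m (finger-tight), let go and handed the job in at about 18 s; the hand-in gave no pass or fail result, and the nut's force on the lid is inferred from the torque.

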